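Lock out the hub-line conveyor, clear its belt and close the tub

TASK

The small belt conveyor has stopped with freehub bodies still on it and its isolator still on. Turn the isolator's handle fully to off and swing the lockout hasp all the way out of the handle, ready for a padlock, before you touch any of the freehub bodies; then take every freehub body off the belt and stand it upright, pawl ring up, on the floor of the grey tub. Finally put the tub's lid on and press it down until it has snapped home and sits level, with the handle still off and the hasp still out, and without shifting the socket, the tin or the small carton.

Things in the scene. Friction and masses are not known exactly. Their poses are not given: they have to be found in the camera images.
- isolator: Fixed grey steel enclosure, 100 x 100 x 75 mm high, standing on the bench past the conveyor's near end, with a lockable rotary isolator on its top face. Origin: centre of its underside. Its yaw varies from start to start. At yaw 0 the handle points to +y (the box's own +y, towards the conveyor) when on and to the box's own -x (towards the robot) when off.
- isolator_axis (a point): Point on the handle's vertical axis, at the top of the isolator's plate (79 mm above the bench).
- handle (a joint): Angle of the isolator handle, rad: 0 = on, hard stop at 1.571 = off. It grows anticlockwise seen from above. Stiff (about 0.2 N m) and stays where it is left. The fixed collar round the hub has one notch, at off: only with the handle within about 0.08 of its stop can the hasp swing out, and the hasp then locks the handle.
- handle_grip (a point): Gripping point of the black pistol handle: 55 mm out from the axis, 32 mm above isolator_axis. The handle's x axis points outwards along the grip. The grip is a bar 20 mm wide (two cheeks with the steel hasp between them), 22 mm tall (17 to 39 mm above the plate), reaching from the hub to 70 mm from the axis. The collar under it is 72 mm across and 16 mm tall.
- hasp (a joint): Angle of the lockout hasp in the handle, rad: 0 = folded in, 1.1 = stop, fully out. A steel lever lying in the slot of the grip; it pivots about a horizontal pin across the grip, 26 mm out from isolator_axis and 18 mm above it, and its outer end swings upwards and inwards. It needs 1 to 2 N at the tab and stays where it is left.
- hasp_tab (a point): Centre of the upper part of the steel thumb tab at the hasp's outer end. The tab is 12 mm wide (across the grip), 14 mm long and 30 mm tall, stands 14 mm beyond the grip's end and rises 5 mm above the grip. With the hasp folded in the point is 91 mm out from isolator_axis and 34 mm above it, 10 mm below the tab's top. It can be pinched across its 12 mm width and led round its arc while the fingers stay upright.
- conveyor: Fixed belt conveyor, 112 mm wide, 700 mm long along its own y axis; black belt 96 mm wide, top 85 mm above the bench, with aluminium side rails that stand 8 mm above the belt. Origin: centre of its underside.
- freehub1_mid (a point): Freehub body (2 to 4 of the four are present), standing on the belt pawl ring up; the point is on its axis, half-way up. Steel spline body 35 mm in diameter and 31 mm tall, under an aluminium ring 47 mm in diameter and 11 mm thick; 42 mm tall in all, 0.16 kg. Its z axis points up through the ring; grip it by the ring, 15 mm above this point.
- freehub2_mid (a point): Freehub body (2 to 4 of the four are present), standing on the belt pawl ring up; the point is on its axis, half-way up. Steel spline body 35 mm in diameter and 31 mm tall, under an aluminium ring 47 mm in diameter and 11 mm thick; 42 mm tall in all, 0.16 kg. Its z axis points up through the ring; grip it by the ring, 15 mm above this point.
- freehub3_mid (a point): Freehub body (2 to 4 of the four are present), standing on the belt pawl ring up; the point is on its axis, half-way up. Steel spline body 35 mm in diameter and 31 mm tall, under an aluminium ring 47 mm in diameter and 11 mm thick; 42 mm tall in all, 0.16 kg. Its z axis points up through the ring; grip it by the ring, 15 mm above this point.
- freehub4_mid (a point): Freehub body (2 to 4 of the four are present), standing on the belt pawl ring up; the point is on its axis, half-way up. Steel spline body 35 mm in diameter and 31 mm tall, under an aluminium ring 47 mm in diameter and 11 mm thick; 42 mm tall in all, 0.16 kg. Its z axis points up through the ring; grip it by the ring, 15 mm above this point.
- tub: Fixed open grey plastic tub held by a frame on the bench: 150 mm along its x, 210 mm along its y, 72 mm tall, walls and floor 4 mm. Origin: centre of its underside. A spring bead stands out 5 mm from the middle of each outer side, 11 mm below the rim.
- tub_rim (a point): Centre of the tub's mouth, at the height of the rim (72 mm above the bench).
- lid_grip (a point): Centre of the bridge handle on the loose white lid. The handle bar is 20 mm wide along the lid's x, 104 mm long along its y, 14 mm tall, with 18 mm of space between bar and lid top; the point is 48 mm above the lid's lower edge. At the start the lid lies right way up on the bench. It fits the tub either way round (its y along the tub's y), with about 3 mm of play to each side.
- lid_seat (a point): Centre of the underside of the lid's top plate (165 x 225 x 4 mm, skirt 19 mm deep, 0.22 kg), 29 mm below lid_grip. Seated, it is at tub_rim. Laid on, the skirt rests on the beads and the lid stands about 11 mm proud; a push of some 10 to 20 N on the handle bar snaps it down.
- socket: Bystander: black steel splined socket, 38 mm in diameter, 50 mm tall, standing. Origin: centre of its underside.
- tin: Bystander: grease tin, 68 mm in diameter, 45 mm tall. Origin: centre of its underside.
- bearing_box: Bystander: small cardboard carton, 60 x 50 x 30 mm. Origin: centre of its underside.
Things that resemble listed ones, but are neither listed nor needed, are in the scene too. What is shaped like the part that bears freehub1_mid but blue is not meant. Leave any blue look-alike of the part that bears freehub2_mid alone.

How it is judged (in metres and radians):
On the way, in this order (a step that is already met when the one before it is completed fails the run):
1. the isolator handle is turned to off (value of joint handle above 1.45 rad), for 0.2 s.
2. the lockout hasp is swung out, with the handle at off (value of joint handle above 1.45 rad and value of joint hasp above 0.9 rad), for 0.2 s.
3. every freehub body stands in the tub (x of freehub1_mid in the frame of tub between -0.056 and 0.056 m and y of freehub1_mid in the frame of tub between -0.086 and 0.086 m and z of freehub1_mid in the frame of tub between 0.015 and 0.034 m and angle between each of freehub1_mid, freehub2_mid, freehub3_mid, freehub4_mid's own z axis and vertical below 0.2 rad and x of freehub2_mid in the frame of tub between -0.056 and 0.056 m and y of freehub2_mid in the frame of tub between -0.086 and 0.086 m and z of freehub2_mid in the frame of tub between 0.015 and 0.034 m and x of freehub3_mid in the frame of tub between -0.056 and 0.056 m and y of freehub3_mid in the frame of tub between -0.086 and 0.086 m and z of freehub3_mid in the frame of tub between 0.015 and 0.034 m and x of freehub4_mid in the frame of tub between -0.056 and 0.056 m and y of freehub4_mid in the frame of tub between -0.086 and 0.086 m and z of freehub4_mid in the frame of tub between 0.015 and 0.034 m), for 0.2 s.
4. the lid is snapped home and level on the tub (z of lid_seat in the frame of tub between 0.068 and 0.0745 m and x of lid_seat in the frame of tub between -0.007 and 0.007 m and y of lid_seat in the frame of tub between -0.007 and 0.007 m and angle between lid_seat's own z axis and vertical below 0.02 rad), for 0.2 s.
At the end, for the whole second after the job is handed in: Handle beyond 1.45 rad (off), hasp beyond 0.9 rad (out); every freehub body that is present stands on the tub's floor within 0.2 rad of upright; the lid is seated: underside within 2.5 mm of the rim, within 7 mm of centred and within 0.02 rad of level; all at rest (all of step 2 and all of step 3 and all of step 4 and linear speed of each of freehub1, freehub2, freehub3, freehub4, lid below 0.02 m/s); the robot touches nothing.
It fails at once if a freehub body is touched before the hasp is out (value of joint hasp below 0.9 rad and (contact force between any of freehub1, freehub2, freehub3, freehub4 and the fingers above 0.5 N or contact force between any of freehub1, freehub2, freehub3, freehub4 and the arm above 0.5 N)).
It fails at once if the socket, the tin or the carton is shifted by more than 3 cm or tipped (distance of any of socket, tin, bearing_box from where it was at the start of the episode above 0.03 m or angle between any of socket, tin, bearing_box's own z axis and vertical above 0.35 rad).
Of freehub1, freehub2, freehub3, freehub4 only 2 to 4 are there at a start; the rules pass over those that are not, and their reading is None.
At some moment in a run one of freehub1, freehub2, freehub3, freehub4, lid may be knocked a few centimetres aside while the robot is not near it.
It also fails if it takes over 208 s, if anything falls off the work surface, if the arm or the gripper's body presses on something with over 40 N, if the wrist force passes 120 N, or if a joint passes its speed limit or range.

ROBOT

A 6-joint arm with a two-finger parallel gripper is mounted at the origin on the work surface. World frame = base frame: x ahead of the robot, y to its left, z up, the work surface at z = 0. Lengths are in mm, angles in rad, forces in N, time in s.
With the tool pointing down it reaches from about 350 to 875 mm from the base axis. Payload 4.2 kg.
Tool frame: the origin (TCP) lies at the very end of the fingers, on their centre line; the grasp point (between the pads) lies 19 mm behind it; z points along the fingers, y is the line along which they close (so a half turn about z gives the same grasp; the last joint's range is limited). The gripper opens to 85 mm and grips with 20 to 120 N. Pads are 22 mm wide; open, the fingers measure 114 mm over their backs; the gripper's body (76 mm by 85 mm) begins 54 mm behind the grasp point. The pads swing forward as they close: fully open they stand 13 mm farther back than shut.
Start: joints at [-1.003, 0.385, 0.008, 0, -1.194, -0.259], TCP at [189.963, -595.41, 231.312] pointing down, gripper open.
Joint ranges: [-3.14, 3.14], [-1.21, 2.06], [-1.07, 1.41], [-3.16, 2.05], [-2.99, -0.16], [-3.1, 3.1]. Speed limits (rad/s): [2.79, 2.79, 3.14, 3.14, 3.14, 3.14].

INTERFACE

Orientations are given as a unit quaternion [x, y, z, w].
In Python, from bench import read_state, get_image, camera_model, job_done gives the robot as it stands.
- The arm moves only by the shell command python3 -m handwheel 'ROWS'. ROWS is JSON, a list of rows, each a list of 7 numbers: the shift along the tool's x, y, z in m, then the turn, a rotation vector about the tool's x, y, z in rad, then the gripper's target within -1 to 1 (fully open at 1, half-way at 0, shut at -1). In form: [[dx, dy, dz, wx, wy, wz, jaw], ...]. A call has 1 to 10 rows; each row is the pose to reach, as a shift and turn from the pose commanded when the call began, along the tool's axes at that moment; what a row does not reach only later rows make up. A row lasts 1/8 s, in which the tool goes at most 62.5 mm and 10.7 degrees, less where a joint would pass 70% of its speed; a pose out of reach is approached as far as the arm can. A call with a gripper value outside its range is refused whole. The fingers move at their own pace and stop on an object; the grip force is fixed at half the most. Time passes only in rows, so rows that repeat a pose let the fingers close. It gives the time, the measured TCP pose, the force, the opening and the grip force at its end, in the units of the state.
- read_state(): the state, without advancing time (a new reading comes with each control period).
- get_image(name): name is "scene" or "top" or "wrist"; returns (picture, depth): 420x560x3 uint8, blue, green, red; 420x560 float32, mm along the optical axis (not along the pixel's ray), 0 where there is no reading.
- camera_model(name): a dict with "K" (3x3 intrinsics, pixels), "dist" ([k1, k2, p1, p2, k3] as OpenCV has them; the pictures are not rectified), "rvec" (rotation vector, rad) and "tvec" (3), from world to camera coordinates, as OpenCV has them; the wrist camera has in their place "hand_eye" (4x4, takes a point from camera to tool coordinates, whose origin is the TCP and whose axes are the flange's). Camera axes: x right, y down, z forward; pixel columns grow to the right and rows downward; lengths in mm; the calibration is good to about 2 mm. A picture is of the moment at which its call begins: read the wrist's pose just before it. camera_model takes no time and is no camera call.
- job_done(): hands the job in; it is judged then, once.
The state is a dict: "clock": time; "joints": joint angles; "joint_vel": joint speeds; "joint_efforts": joint torques, N m; "position": TCP position; "ee_rot": TCP orientation; "contact_force": force on the tool from outside, world axes, zero at the start; "wrist_torque": the same for the moment, N m; "gripper_width": finger opening in mm; "grasp_force": force on a finger pad.
Only numpy, scipy, OpenCV 4.12 (cv2) and the standard library are available. Lean on these libraries where they do the work, as an engineer would, in place of code of your own. Each camera call takes 0.05 s, during which the arm holds its last target. There are 200 camera calls.

## Working session

There is one attempt and no reset: what is moved stays moved. The work goes in short steps, Python scripts to look and compute and a shell command to move; the robot and the scene stay as the last step left them, time stands still between calls to the robot, and variables do not carry over. Pictures are saved under pics/ and viewed, at most 14 in all, crops included, and the job is handed in when it is done.

```bash
ls; mkdir -p pics
cat > h.py <<'E'
import numpy as np, cv2
from scipy.spatial.transform import Rotation as R
from bench import read_state, get_image, camera_model, job_done
def cam(name, st=None):
    m=camera_model(name); K=np.array(m["K"],float); d=np.array(m["dist"],float)
    if name=="wrist":
        T=np.eye(4); T[:3,:3]=R.from_quat(st["ee_rot"]).as_matrix(); T[:3,3]=st["position"]
        W=T@np.array(m["hand_eye"])
    else:
        r=cv2.Rodrigues(np.array(m["rvec"],float))[0]; W=np.eye(4); W[:3,:3]=r.T; W[:3,3]=-r.T@np.array(m["tvec"],float).ravel()
    return K,d,W
def ray(c,uv,z):
    K,d,W=c
    p=cv2.undistortPoints(np.array(uv,float).reshape(-1,1,2),K,d).reshape(-1,2)
    D=np.c_[p,np.ones(len(p))]@W[:3,:3].T; o=W[:3,3]
    return o+D*((z-o[2])/D[:,2])[:,None]
def depthpts(c,dep):
    K,d,W=c; h,w=dep.shape
    u,v=np.meshgrid(np.arange(w),np.arange(h))
    p=cv2.undistortPoints(np.stack([u,v],-1).reshape(-1,1,2).astype(float),K,d).reshape(-1,2)
    P=np.c_[p,np.ones(len(p))]*dep.reshape(-1,1)
    return (P@W[:3,:3].T+W[:3,3]).reshape(h,w,3)
def proj(c,P):
    K,d,W=c; V=np.linalg.inv(W)
    return cv2.projectPoints(np.array(P,float).reshape(-1,1,3),cv2.Rodrigues(V[:3,:3])[0],V[:3,3],K,d)[0].reshape(-1,2)
def totool(st,p,yaw=None):
    """shift in tool axes (m) to bring TCP to p"""
    r=R.from_quat(st["ee_rot"]); return r.inv().apply(np.array(p)-st["position"])/1000
E
python3 - <<'E'
from h import *
s=read_state(); print(s)
for n in("scene","top"):
    im,d=get_image(n); cv2.imwrite(f"pics/{n}0.png",im); np.save(f"{n}0.npy",d); print(n,cam(n)[2].round(2).tolist())
print(camera_model("wrist"))
E
```

```text
pics
{'clock': 0.0, 'joints': array([-1.00338961e+00,  3.85571014e-01,  6.61199248e-03, -5.14024324e-04,
       -1.19398607e+00, -2.58592475e-01]), 'joint_vel': array([-1.55936454e-05, -2.61310726e-04, -1.56941807e-03,  6.93017231e-04,
        9.03043819e-05,  8.14405004e-04]), 'joint_efforts': array([-7.56906975e-04, -3.92289162e+01,  1.88397843e+01,  4.18612450e+00,
       -4.49957763e-03, -1.89511020e-06]), 'position': array([ 189.79392471, -594.86884325,  230.2052082 ]), 'ee_rot': array([-1.53700508e-01,  9.88116867e-01,  1.07992386e-03, -2.12417236e-04]), 'contact_force': array([-0.6605825 , -0.62498732, -0.04936018]), 'wrist_torque': array([-0.00045004, -0.03650224,  0.00803639]), 'grasp_force': 0.0, 'gripper_width': 85.41550363836907}
scene [[0.85, 0.29, -0.43, 1033.98], [0.52, -0.45, 0.72, -780.26], [0.02, -0.84, -0.54, 708.8], [0.0, 0.0, 0.0, 1.0]]
top [[0.01, -1.0, 0.08, 483.71], [-1.0, -0.01, -0.01, 5.76], [0.01, -0.08, -1.0, 1122.21], [0.0, 0.0, 0.0, 1.0]]
{'K': array([[309.59987886,   0.        , 278.85500708],
       [  0.        , 309.59987886, 206.57929286],
       [  0.        ,   0.        ,   1.        ]]), 'dist': array([-0.00160512,  0.        ,  0.        ,  0.        ,  0.        ]), 'hand_eye': array([[-6.97099148e-04, -9.55636300e-01, -2.94548426e-01,
         7.53325284e+01],
       [ 9.99999749e-01, -6.28088116e-04, -3.28893859e-04,
        -4.36844459e-01],
       [ 1.29300545e-04, -2.94548581e-01,  9.55636498e-01,
        -1.43712986e+02],
       [ 0.00000000e+00,  0.00000000e+00,  0.00000000e+00,
         1.00000000e+00]])}
```

View pics/top0.png

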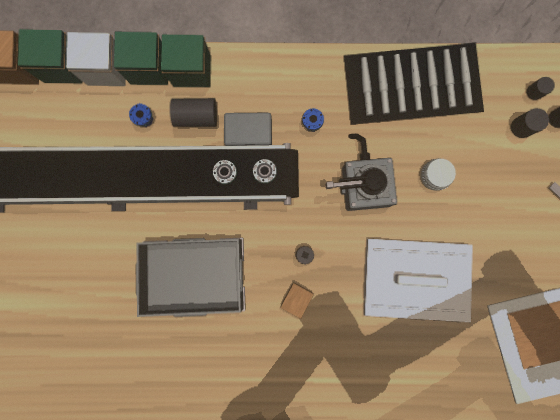

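View pics/scene0.png

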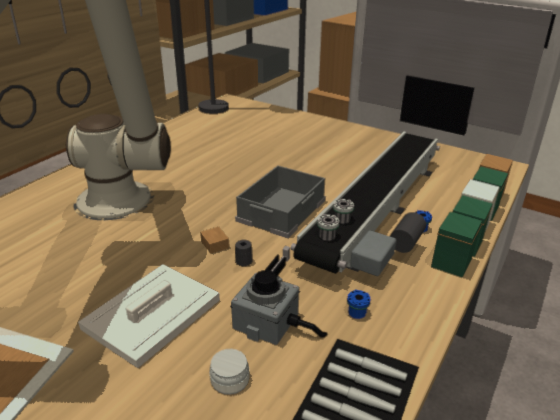

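The top view shows freehubs on the belt at (224,172) and (265,171). The blue look-alikes at (141,115) and (312,120) are off the belt. The isolator is at (370,183) with its handle pointing left (+y), the lid is at (419,280) and the tub at (191,277). The bystanders are the socket (305,255), carton (297,301) and tin (440,174). Now I'll measure these and enlarge the isolator.

Run:
```python
from h import *
c=cam("top"); d=np.load("top0.npy"); im=cv2.imread("pics/top0.png"); P=depthpts(c,d)
def rect(mask,roi,name,z=None):
    m=np.zeros(mask.shape,np.uint8); x0,y0,x1,y1=roi; m[y0:y1,x0:x1]=mask[y0:y1,x0:x1]
    Q=P[m>0][:, :2].astype(np.float32); r=cv2.minAreaRect(Q); print(name,len(Q),np.round(r[0],1),np.round(r[1],1),round(r[2],1),"zmed",np.median(P[m>0][:,2]).round(1))
Z=P[...,2]
rect(Z>55,(130,230,250,325),"tub rim")
rect((Z>15)&(Z<29),(355,230,480,330),"lid plate")
rect((Z>36)&(Z<70),(380,250,470,300),"lid bar")
rect((Z>68)&(Z<86),(340,150,405,215),"iso top")
rect(Z>98,(320,150,405,215),"handle+hub")
rect(Z>98,(320,150,352,215),"handle outer")
rect(Z>112,(205,150,245,195),"fh a"); rect(Z>112,(246,150,285,190),"fh b")
rect(Z>40,(290,245,318,268),"socket");rect(Z>20,(275,280,316,325),"carton");rect(Z>35,(415,155,460,195),"tin")
for uv in [(224,172),(265,171)]: print(uv,ray(c,[uv],127).round(1))
rect(Z>70,(0,140,302,210),"belt")
for uv in [(358,140),(328,184),(335,184),(350,184),(372,181)]: print(uv,P[uv[1],uv[0]].round(1))
cv2.imwrite("pics/crop1.png",cv2.resize(im[120:225,310:450],None,fx=5,fy=5,interpolation=cv2.INTER_CUBIC))
```

```text
tub rim 1276 [427.9 159.8] [160.1 308.4] 0.2 zmed 70.1
lid plate 7700 [ 422.2 -281.7] [228.4 166.4] 87.1 zmed 22.9
lid bar 510 [ 422.4 -279.1] [103.3  21.8] 86.2 zmed 54.0
iso top 1240 [ 625.7 -172. ] [ 99.7 100.3] 5.5 zmed 75.3
handle+hub 728 [581.1 -84.7] [ 76.2 254.7] 30.4 zmed 115.8
handle outer 221 [566.9 -50.4] [ 41.7 196.3] 44.0 zmed 115.2
fh a 463 [577.8  66.9] [219.8  45.4] 44.7 zmed 127.5
fh b 459 [572.5  40.1] [184.4  47.1] 6.8 zmed 127.7
socket 255 [480.6 -27.5] [55.9 36.6] 51.5 zmed 49.8
carton 674 [411.1 -22.1] [ 67.7 140.1] 85.2 zmed 29.8
tin 711 [ 562.9 -181.9] [ 63.3 402.5] 31.8 zmed 45.1
(224, 172) [[637.3 128.1 127. ]]
(265, 171) [[639.9  46.8 127. ]]
belt 16626 [642.4 287. ] [616.  221.9] 80.7 zmed 85.8
(358, 140) [ 727.3 -153.8   19.3]
(328, 184) [615.4 -78.8 121.7]
(335, 184) [617.6 -94.4 105.1]
(350, 184) [ 617.7 -124.7  106.4]
(372, 181) [ 622.7 -167.6  115.8]
```

View pics/crop1.png

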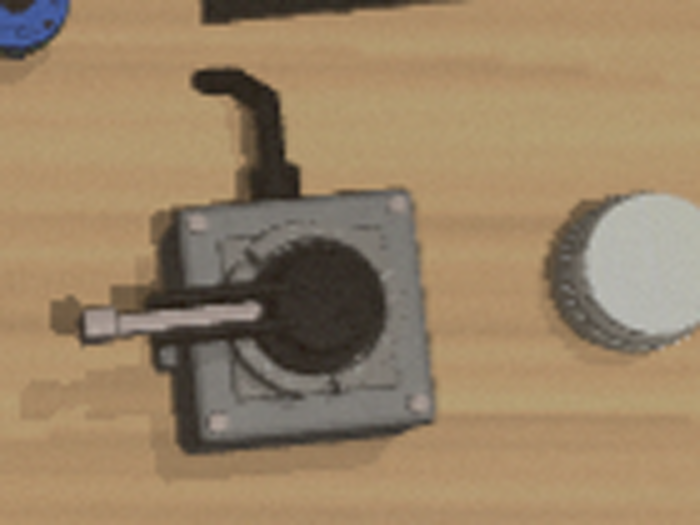

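```bash
T='[-0.554,0.325,0.02,0,0,-1.358,1]'; echo >/dev/null; python3 -m handwheel '[[-0.554,0.325,0.02,0,0,-1.358,1],[-0.554,0.325,0.02,0,0,-1.358,1],[-0.554,0.325,0.02,0,0,-1.358,1],[-0.554,0.325,0.02,0,0,-1.358,1],[-0.554,0.325,0.02,0,0,-1.358,1],[-0.554,0.325,0.02,0,0,-1.358,1],[-0.554,0.325,0.02,0,0,-1.358,1],[-0.554,0.325,0.02,0,0,-1.358,1],[-0.554,0.325,0.02,0,0,-1.358,1],[-0.554,0.325,0.02,0,0,-1.358,1]]'
python3 - <<'E'
from h import *
s=read_state(); print(totool(s,[618.7,-117.3,205]).round(4), s["joints"].round(2), R.from_quat(s["ee_rot"]).as_matrix().round(3).tolist())
E
```

```text
clock: 1.35
position: [608.1, -128.7, 211.4]
ee_rot: [0.74, -0.672, -0.0, 0.0]
contact_force: [0.5, -0.7, -0.0]
gripper_width: 85.4
grasp_force: 0.0
[-0.0103 -0.0116  0.0064] [ 0.05  0.39 -0.03 -0.   -1.15  0.04] [[0.096, -0.995, -0.001], [-0.995, -0.096, 0.0], [-0.0, 0.001, -1.0]]
```

```bash
python3 -m handwheel '[[-0.010,-0.012,0.006,0,0,0,1],[-0.010,-0.012,0.006,0,0,0,1],[-0.010,-0.012,0.006,0,0,0,1]]'
cat > look.py <<'E'
import sys
from h import *
n=sys.argv[1]
s=read_state(); im,d=get_image("wrist"); c=cam("wrist",s); cv2.imwrite(f"pics/{n}.png",im); np.save(f"{n}.npy",depthpts(c,d))
import pickle; pickle.dump((s,c),open(f"{n}.pkl","wb"))
E
python3 look.py w1
python3 - <<'E'
from h import *
import pickle
s,c=pickle.load(open("w1.pkl","rb")); print(s["position"],proj(c,[[618.7,-117.3,111],[623,-172,118]]).round())
E
```

```text
clock: 1.72
position: [617.2, -120.5, 205.8]
ee_rot: [0.74, -0.673, -0.0, 0.0]
contact_force: [-0.1, -0.8, 0.6]
gripper_width: 85.4
grasp_force: 0.0
[ 617.2269656  -120.51760411  205.81257332] [[277. 213.]
 [277. 145.]]
```

View pics/w1.png

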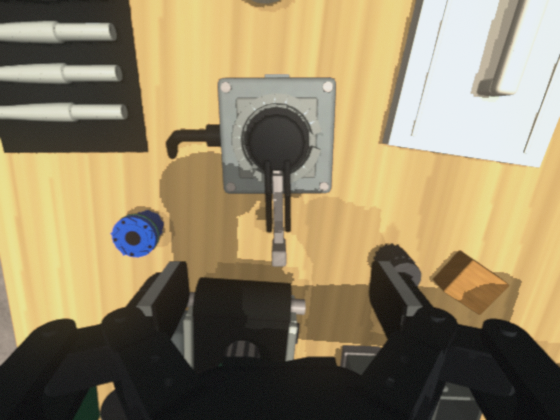

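The wrist view shows the hub at (277,138), the grip at (279,210) between the fingers, and the tab at (279,255). I'll refine the axis from the plate bolts at (225,87), (328,88), (231,187), (326,187).

Run:
```python
from h import *
import pickle
s,c=pickle.load(open("w1.pkl","rb")); P=np.load("w1.npy")
b=ray(c,[(225,87),(328,88),(231,187),(326,187)],79); print(b.round(1),b.mean(0))
print(ray(c,[(277,138)],118), P[138,277],P[90,277],ray(c,[(279,255)],123),P[255,279],P[210,279])
for n in (0,): print(totool(s,[618.5,-120,92]))
```

```text
[[ 669.8 -210.5   79. ]
 [ 585.9 -217.7   79. ]
 [ 660.8 -127.1   79. ]
 [ 576.  -135.1   79. ]] [ 623.14526377 -172.62838381   79.        ]
[[ 623.81680485 -177.01382134  118.        ]] [ 623.8163014  -176.99292906  117.74081247] [ 627.31520502 -212.36105567   77.06435143] [[613.72984556 -85.79919136 123.        ]] [613.77186509 -86.23737469 123.90338247] [ 616.85689025 -118.99838976  108.47192032]
[-0.00040167 -0.00142036  0.1138113 ]
```

```bash
python3 -m handwheel '[[-0.001,-0.001,0.05,0,0,0,1],[-0.001,-0.001,0.10,0,0,0,1],[-0.001,-0.001,0.113,0,0,0,1],[-0.001,-0.001,0.113,0,0,0,1],[-0.001,-0.001,0.113,0,0,0,-1],[-0.001,-0.001,0.113,0,0,0,-1],[-0.001,-0.001,0.113,0,0,0,-1],[-0.001,-0.001,0.113,0,0,0,-1],[-0.001,-0.001,0.113,0,0,0,-1]]'
python3 - <<'E'
from h import *
s=read_state(); A=np.array([623.3,-174,s["position"][2]]); p=s["position"]; r=p-A; print(p,r,np.hypot(*r[:2]))
for t in [15,30,45,60,75,90,95]:
    a=-np.radians(t); q=A+R.from_euler("z",np.radians(t)).apply(r); print(t,totool(s,q).round(4),round(a,3))
E
```

```text
clock: 2.9
position: [618.6, -118.3, 93.7]
ee_rot: [0.74, -0.672, -0.0, 0.0]
contact_force: [-3.2, 1.6, 4.7]
gripper_width: 19.2
grasp_force: 59.6
[ 618.64238786 -118.2813059    93.68585543] [-4.65761214 55.7186941   0.        ] 55.913023735002554
15 [0.0017 0.0145 0.    ] -0.262
30 [0.0071 0.0281 0.    ] -0.524
45 [0.0159 0.0397 0.    ] -0.785
60 [0.0273 0.0488 0.    ] -1.047
75 [0.0407 0.0545 0.0001] -1.309
90 [0.0552 0.0566 0.0001] -1.571
95 [0.0601 0.0565 0.0001] -1.658
```

```bash
python3 -m handwheel '[[0.0008,0.0097,0,0,0,-0.175,-1],[0.0032,0.0191,0,0,0,-0.349,-1],[0.0071,0.0281,0,0,0,-0.524,-1],[0.0126,0.0360,0,0,0,-0.698,-1],[0.0194,0.0430,0,0,0,-0.873,-1],[0.0273,0.0488,0,0,0,-1.047,-1],[0.0361,0.0530,0,0,0,-1.222,-1],[0.0455,0.0557,0,0,0,-1.396,-1],[0.0552,0.0566,0,0,0,-1.571,-1],[0.0581,0.0566,0,0,0,-1.623,-1]]'; python3 -m handwheel '[[0,0,0,0,0,0,-1],[0,0,0,0,0,0,-1]]'
```

```text
clock: 4.15
position: [570.0, -178.5, 93.7]
ee_rot: [0.997, 0.072, 0.003, -0.003]
contact_force: [-0.5, 21.7, 8.9]
gripper_width: 18.7
grasp_force: 71.3
clock: 4.4
position: [570.0, -178.3, 93.7]
ee_rot: [0.997, 0.071, 0.003, -0.002]
contact_force: [-0.2, 13.5, 5.9]
gripper_width: 18.8
grasp_force: 69.8
```

```bash
python3 -m handwheel '[[0,0,0,0,0,0,1],[0,0,0,0,0,0,1],[0,0,0,0,0,0,1],[0.01,0,-0.05,0,0,0.04,1],[0.037,0,-0.09,0,0,0.04,1],[0.037,0,-0.09,0,0,0.04,1],[0.037,0,-0.09,0,0,0.04,1]]'; python3 look.py w2
python3 - <<'E'
from h import *
s=read_state(); print(s["position"],R.from_quat(s["ee_rot"]).as_matrix().round(3).tolist(), s["joints"].round(2))
E
```

```text
clock: 5.28
position: [604.1, -176.1, 181.9]
ee_rot: [0.999, 0.054, -0.001, -0.0]
contact_force: [-0.6, 0.2, -0.7]
gripper_width: 85.1
grasp_force: 0.0
[ 603.62175596 -176.18981801  181.33951646] [[0.994, 0.107, -0.003], [0.107, -0.994, 0.001], [-0.003, -0.001, -1.0]] [-0.03  0.43 -0.05 -0.   -1.09  1.71]
```

View pics/w2.png

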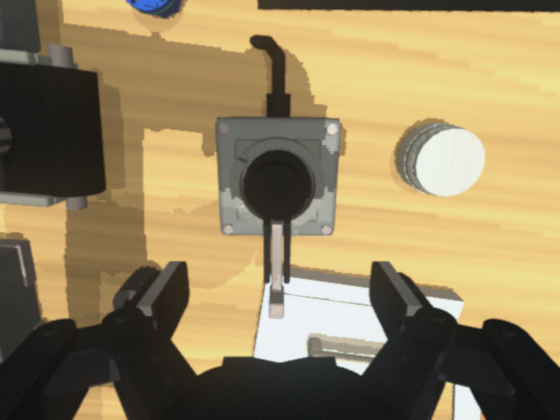

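The handle now points at the robot, with the tab at about (276,305) in the wrist view. I'll measure it and go there. The tool's +x axis points inwards now.

Run:
```python
from h import *
import pickle
s,c=pickle.load(open("w2.pkl","rb")); P=np.load("w2.npy")
t=ray(c,[(276,303)],123)[0]; print(t,P[304,276],P[297:320:3,276].round(0).tolist(),P[250,277])
ax=np.array([623.3,-174.]); v=P[304,276][:2]-ax; print(v,np.hypot(*v),np.degrees(np.arctan2(v[1],v[0])))
u=v/np.hypot(*v); tgt=[*(ax+91*u),94]; s=read_state(); print(tgt,totool(s,tgt), np.degrees(np.arctan2(u[1],u[0])))
```

```text
[ 540.34152946 -181.2023276   123.        ] [ 678.69504733 -168.71559084  325.4908275 ] [[540.0, -181.0, 115.0], [540.0, -181.0, 119.0], [540.0, -181.0, 122.0], [538.0, -181.0, 124.0], [536.0, -182.0, 124.0], [533.0, -182.0, 124.0], [530.0, -182.0, 123.0], [527.0, -183.0, 123.0]] [ 576.75087304 -178.02044516  107.28690618]
[55.39504733  5.28440916] 55.646529529613076 5.449239656561353
[np.float64(713.8887455965117), np.float64(-165.3582888702261), 94] [0.11105219 0.00115033 0.08700811] 5.449239656561353
```

```bash
python3 -m handwheel '[[-0.06,-0.0015,0,0,0,0,1],[-0.0713,-0.0015,0.03,0,0,0,1],[-0.0713,-0.0015,0.087,0,0,0,1],[-0.0713,-0.0015,0.087,0,0,0,1],[-0.0713,-0.0015,0.087,0,0,0,1],[-0.0713,-0.0015,0.087,0,0,0,-1],[-0.0713,-0.0015,0.087,0,0,0,-1],[-0.0713,-0.0015,0.087,0,0,0,-1],[-0.0713,-0.0015,0.087,0,0,0,-1],[-0.0713,-0.0015,0.087,0,0,0,-1]]'
```

```text
clock: 6.58
position: [533.9, -181.9, 96.3]
ee_rot: [0.999, 0.054, 0.0, -0.0]
contact_force: [-1.4, 2.8, 3.0]
gripper_width: 10.8
grasp_force: 61.0
```

```bash
python3 -m handwheel '[[0.0032,0,-0.0095,0,0,0,-1],[0.0077,0,-0.0185,0,0,0,-1],[0.0134,0,-0.0266,0,0,0,-1],[0.0204,0,-0.0339,0,0,0,-1],[0.0284,0,-0.0400,0,0,0,-1],[0.0371,0,-0.0448,0,0,0,-1],[0.0465,0,-0.0483,0,0,0,-1],[0.0510,0,-0.0492,0,0,0,-1],[0.0550,0,-0.0498,0,0,0,-1],[0.0550,0,-0.0498,0,0,0,-1]]'
```

```text
clock: 7.82
position: [588.2, -176.3, 146.7]
ee_rot: [0.999, 0.054, -0.001, 0.0]
contact_force: [-5.2, 2.6, -3.8]
gripper_width: 10.4
grasp_force: 58.4
```

```bash
python3 -m handwheel '[[0,0,0,0,0,0,1],[0,0,0,0,0,0,1],[0,0,0,0,0,0,1],[-0.02,0,-0.06,0,0,0,1],[-0.05,0,-0.10,0,0,0,1],[-0.07,0,-0.10,0,0,0,1],[-0.07,0,-0.10,0,0,0,1],[-0.07,0,-0.10,0,0,0,1]]'; python3 look.py w3
python3 - <<'E'
import cv2,numpy as np
im=cv2.imread("pics/w3.png"); cv2.imwrite("pics/w3c.png",im[:330])
E
```

```text
clock: 8.82
position: [519.6, -184.0, 245.7]
ee_rot: [0.999, 0.054, 0.0, 0.0]
contact_force: [0.4, -0.0, -0.7]
gripper_width: 85.4
grasp_force: 0.0
```

View pics/w3c.png

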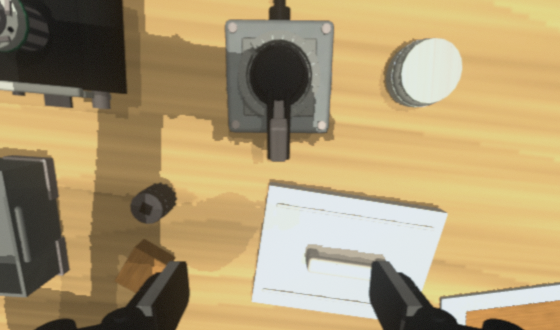

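Run:
```python
from h import *
P=np.load("w3.npy"); print(P[100:170:5,278].round(0).tolist())
im=cv2.imread("pics/w3.png"); cv2.imwrite("pics/w3d.png",cv2.resize(im[20:180,210:350],None,fx=4,fy=4,interpolation=2))
```

```text
[[603.0, -175.0, 115.0], [599.0, -175.0, 114.0], [595.0, -176.0, 121.0], [591.0, -176.0, 128.0], [588.0, -176.0, 165.0], [585.0, -177.0, 170.0], [582.0, -177.0, 172.0], [579.0, -178.0, 171.0], [575.0, -178.0, 168.0], [572.0, -178.0, 167.0], [567.0, -179.0, 162.0], [564.0, -179.0, 161.0], [560.0, -180.0, 160.0], [530.0, -182.0, 2.0]]
```

View pics/w3d.png

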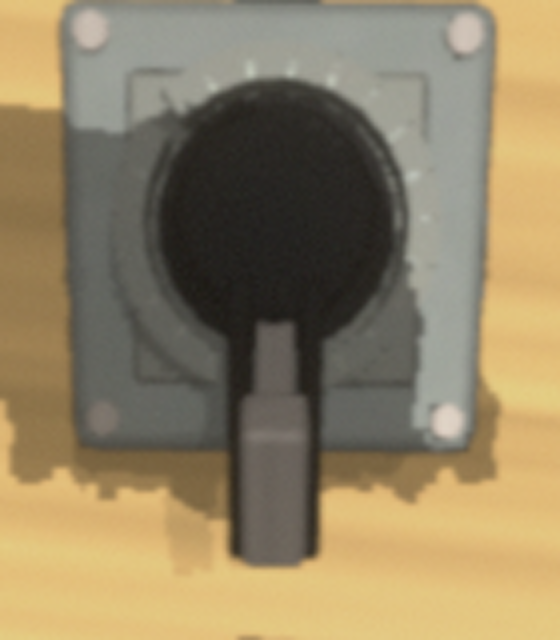

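The hasp is fully out: the tab top is at z≈172, which matches 1.1 rad. Next are the freehubs.

```bash
python3 -m handwheel '[[0.05,-0.10,0.0,0,0,0.4,1],[0.144,-0.217,0.046,0,0,1.66,1],[0.144,-0.217,0.046,0,0,1.66,1],[0.144,-0.217,0.046,0,0,1.66,1],[0.144,-0.217,0.046,0,0,1.66,1],[0.144,-0.217,0.046,0,0,1.66,1],[0.144,-0.217,0.046,0,0,1.66,1],[0.144,-0.217,0.046,0,0,1.66,1],[0.144,-0.217,0.046,0,0,1.66,1],[0.144,-0.217,0.046,0,0,1.66,1]]';python3 -m handwheel '[[0,0,0,0,0,0,1],[0,0,0,0,0,0,1],[0,0,0,0,0,0,1]]'; python3 look.py w4;  python3 - <<'E'
from h import *
import pickle
s,c=pickle.load(open("w4.pkl","rb")); P=np.load("w4.npy"); Z=P[...,2]
print(s["position"],s["joints"].round(2),R.from_quat(s["ee_rot"]).as_matrix().round(3).tolist())
m=((abs(Z-127)<4)&(P[...,0]>590)&(P[...,0]<690)).astype(np.uint8)
n,l,st,ce=cv2.connectedComponentsWithStats(m)
for i in range(1,n):
    if st[i,4]>150:
        cc=cv2.minEnclosingCircle(np.argwhere(l==i)[:,::-1].astype(np.float32)); Q=P[l==i][:,:2].astype(np.float32); print(st[i],cc,ray(c,[cc[0]],127).round(1),cv2.minEnclosingCircle(Q))
E
```

```text
clock: 10.12
position: [639.2, 47.6, 198.6]
ee_rot: [0.715, -0.7, -0.0, 0.001]
contact_force: [0.5, 0.2, -0.7]
gripper_width: 85.2
grasp_force: 0.0
clock: 10.5
position: [638.8, 47.3, 199.7]
ee_rot: [0.714, -0.7, 0.0, -0.0]
contact_force: [-0.8, 0.2, -0.5]
gripper_width: 85.2
grasp_force: 0.0
[638.75977517  47.33542681 199.66284172] [ 0.33  0.43  0.    0.   -1.14 -0.31] [[0.02, -1.0, 0.0], [-1.0, -0.02, 0.0], [-0.0, -0.0, -1.0]]
[ 246  188   63   62 2944] ((277.0390930175781, 218.17318725585938), 31.78110122680664) [[640.1  47.4 127. ]] ((639.7185668945312, 48.076805114746094), 23.634977340698242)
[ 250  284   57   54 2319] ((278.0750427246094, 310.2098388671875), 28.66598129272461) [[637.9 126.8 127. ]] ((637.8958740234375, 127.35610961914062), 23.90825653076172)
```

View pics/w4.png

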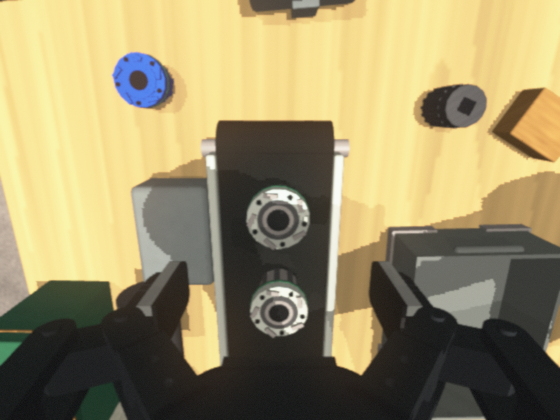

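The two silver-ringed bodies on the belt, at (277,218) and (278,310), are the ones meant. The blue one on the bench at (142,80) is a look-alike to leave alone. Picking the first one.

```bash
python3 -m handwheel '[[0,-0.001,0.05,0,0,0,1],[0,-0.001,0.09,0,0,0,1],[0,-0.001,0.0975,0,0,0,1],[0,-0.001,0.0975,0,0,0,1],[0,-0.001,0.0975,0,0,0,-1],[0,-0.001,0.0975,0,0,0,-1],[0,-0.001,0.0975,0,0,0,-1],[0,-0.001,0.0975,0,0,0,-1],[0,-0.001,0.06,0,0,0,-1],[0,-0.001,-0.02,0,0,0,-1]]'; python3 -m handwheel '[[-0.04,0.12,-0.01,0,0,0,-1],[-0.063,0.21,-0.01,0,0,0,-1],[-0.063,0.21,-0.01,0,0,0,-1],[-0.063,0.21,-0.01,0,0,0,-1],[-0.063,0.21,-0.01,0,0,0,-1],[-0.063,0.21,-0.01,0,0,0,-1],[-0.063,0.21,-0.01,0,0,0,-1]]';python3 look.py w5
python3 - <<'E'
from h import *
import pickle
s,c=pickle.load(open("w5.pkl","rb")); P=np.load("w5.npy"); Z=P[...,2]; print(s["position"],R.from_quat(s["ee_rot"]).as_matrix().round(3).tolist())
# tub rim from top view
c=cam("top");P=depthpts(c,np.load("top0.npy"));m=np.zeros(P.shape[:2],bool);m[225:330,125:260]=1
Q=P[m&(abs(P[...,2]-71)<5)]; Q=Q[(Q[:,0]>300)&(Q[:,0]<530)]; print(len(Q),cv2.minAreaRect(Q[:,:2].astype(np.float32)))
E
```

```text
clock: 11.8
position: [637.7, 47.1, 200.0]
ee_rot: [0.714, -0.701, -0.002, 0.003]
contact_force: [1.9, 0.8, -0.4]
gripper_width: 44.9
grasp_force: 61.6
clock: 12.68
position: [429.3, 106.3, 211.9]
ee_rot: [0.713, -0.701, -0.0, 0.0]
contact_force: [0.3, -0.2, -1.3]
gripper_width: 44.6
grasp_force: 61.9
[429.30458582 106.28092934 211.86578849] [[0.018, -1.0, -0.0], [-1.0, -0.018, -0.0], [0.0, 0.0, -1.0]]
832 ((427.3112487792969, 203.9010467529297), (158.95883178710938, 216.23756408691406), 2.116100788116455)
```

View pics/w5.png

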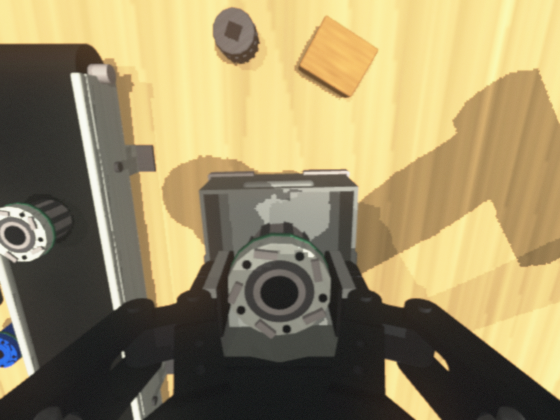

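The wrist view shows the tub's near rim corners at about (205,190) and (355,187), and the held freehub at (280,290). The tub centre is near (427,204), so I have to go further in +y.

Run:
```python
from h import *
import pickle
s,c=pickle.load(open("w5.pkl","rb")); print(ray(c,[(203,190),(356,187),(196,171),(360,171)],72).round(1)); print(totool(s,[427.5,165,21.5]),totool(s,[426.5,247,21.5]))
c=cam("top"); print(ray(c,[(138,242),(243,238),(244,312),(138,315)],72).round(1))
P=depthpts(c,np.load("top0.npy"));m=np.zeros(P.shape[:2],bool);m[225:330,125:260]=1
b=m&(abs(P[...,2]-71)<4)
for x in (390,430,470):
    q=P[b&(abs(P[...,0]-x)<10)]; print(x,"y",np.sort(q[:,1])[[0,3,-4,-1]].round(0))
for y in (140,200,260):
    q=P[b&(abs(P[...,1]-y)<15)]; print(y,"x",np.sort(q[:,0])[[0,3,-4,-1]].round(0))
```

```text
[[500.9 102.8  72. ]
 [356.9  97.4  72. ]
 [506.4  84.8  72. ]
 [354.6  82.2  72. ]]
[-0.05879337  0.00067013  0.19035023] [-0.14079809  0.00019419  0.19032792]
[[498.8 308.8  72. ]
 [508.   93.3  72. ]
 [357.2  89.1  72. ]
 [351.1 303.7  72. ]]
390 y [ 98.  98. 307. 308.]
430 y [ 99. 100. 309. 312.]
470 y [ 97. 103. 312. 314.]
140 x [355. 357. 506. 506.]
200 x [353. 353. 503. 505.]
260 x [351. 351. 501. 501.]
```

```bash
python3 -m handwheel '[[-0.058,-0.002,0,0,0,0,-1],[-0.058,-0.002,0.05,0,0,0,-1],[-0.058,-0.002,0.10,0,0,0,-1],[-0.058,-0.002,0.15,0,0,0,-1],[-0.058,-0.002,0.18,0,0,0,-1],[-0.058,-0.002,0.1885,0,0,0,-1],[-0.058,-0.002,0.19,0,0,0,-1],[-0.058,-0.002,0.19,0,0,0,-1]]'
```

```text
clock: 13.72
position: [428.3, 162.8, 23.2]
ee_rot: [0.714, -0.701, -0.0, 0.002]
contact_force: [-6.0, -3.8, 9.5]
gripper_width: 45.0
grasp_force: 62.7
```

```bash
python3 -m handwheel '[[0,0,0,0,0,0,1],[0,0,0,0,0,0,1],[0,0,0,0,0,0,1],[0,0,-0.06,0,0,0,1],[0,0,-0.12,0,0,0,1],[0,0,-0.177,0,0,0,1],[0.0394,-0.209,-0.177,0,0,0,1],[0.0394,-0.209,-0.177,0,0,0,1],[0.0394,-0.209,-0.177,0,0,0,1],[0.0394,-0.209,-0.177,0,0,0,1]]';python3 -m handwheel '[[0,0,0,0,0,0,1],[0,0,0,0,0,0,1]]'; python3 look.py w6;  python3 - <<'E'
from h import *
import pickle
s,c=pickle.load(open("w6.pkl","rb")); P=np.load("w6.npy"); Z=P[...,2]
m=((abs(Z-127)<4)&(P[...,0]>590)&(P[...,0]<690)).astype(np.uint8)
n,l,st,ce=cv2.connectedComponentsWithStats(m)
for i in range(1,n):
    if st[i,4]>150:
        cc=cv2.minEnclosingCircle(np.argwhere(l==i)[:,::-1].astype(np.float32)); t=ray(c,[cc[0]],127)[0]; t[2]=102; print(cc,t,totool(s,t))
t=get_image("top"); cv2.imwrite("pics/top1.png",t[0]); P=depthpts(cam("top"),t[1]); m=((abs(P[...,2]-46)<4)&(abs(P[...,0]-428)<60)&(abs(P[...,1]-204)<90)).astype(np.uint8)
print(m.sum(),P[m>0].mean(0) if m.any() else 0)
E
```

```text
clock: 14.98
position: [641.8, 128.0, 197.8]
ee_rot: [0.713, -0.701, -0.0, 0.0]
contact_force: [-1.0, 0.2, 0.2]
gripper_width: 85.1
grasp_force: 0.0
clock: 15.22
position: [638.4, 129.0, 198.8]
ee_rot: [0.714, -0.7, -0.0, 0.0]
contact_force: [-0.0, 0.1, -0.2]
gripper_width: 85.2
grasp_force: 0.0
((279.6460876464844, 216.4483642578125), 31.971853256225586) [637.75016497 127.32699218 102.        ] [0.0016364  0.00055253 0.09678138]
363 [431.34932467 163.79921163  46.20731499]
```

```bash
python3 -m handwheel '[[0.0016,0.0005,0.05,0,0,0,1],[0.0016,0.0005,0.09,0,0,0,1],[0.0016,0.0005,0.097,0,0,0,1],[0.0016,0.0005,0.097,0,0,0,1],[0.0016,0.0005,0.097,0,0,0,-1],[0.0016,0.0005,0.097,0,0,0,-1],[0.0016,0.0005,0.097,0,0,0,-1],[0.0016,0.0005,0.097,0,0,0,-1],[0.0016,0.0005,0.06,0,0,0,-1],[0.0016,0.0005,-0.02,0,0,0,-1]]'; python3 -m handwheel '[[-0.10,0.12,-0.01,0,0,0,-1],[-0.121,0.209,-0.01,0,0,0,-1],[-0.121,0.209,-0.01,0,0,0,-1],[-0.121,0.209,-0.01,0,0,0,-1],[-0.121,0.209,-0.01,0,0,0,-1],[-0.121,0.209,-0.01,0,0,0,-1],[-0.121,0.209,-0.01,0,0,0,-1]]'; python3 -c "
from h import *
print(totool(read_state(),[427.2,244.5,23]))"
```

```text
clock: 16.58
position: [636.8, 126.8, 199.4]
ee_rot: [0.714, -0.701, -0.002, 0.003]
contact_force: [1.1, 0.1, -0.6]
gripper_width: 44.7
grasp_force: 61.6
clock: 17.45
position: [428.2, 244.0, 211.4]
ee_rot: [0.713, -0.701, -0.0, 0.0]
contact_force: [0.2, -0.2, -2.4]
gripper_width: 44.7
grasp_force: 62.0
[-0.00059153  0.00093847  0.18836238]
```

```bash
python3 -m handwheel '[[0,0,0.05,0,0,0,-1],[0,0,0.10,0,0,0,-1],[0,0,0.15,0,0,0,-1],[0,0,0.18,0,0,0,-1],[0,0,0.188,0,0,0,-1],[0,0,0.189,0,0,0,-1],[0,0,0.189,0,0,0,-1]]';  python3 -m handwheel '[[0,0,0,0,0,0,1],[0,0,0,0,0,0,1],[0,0,0,0,0,0,1],[0,0,-0.06,0,0,0,1],[0,0,-0.12,0,0,0,1],[0,0,-0.18,0,0,0,1],[0,0,-0.24,0,0,0,1],[0,0,-0.24,0,0,0,1]]'
python3 - <<'E'
from h import *
s=read_state();print(s["position"],s["joints"].round(2),R.from_quat(s["ee_rot"]).as_matrix().round(3).tolist())
E
```

```text
clock: 18.32
position: [428.5, 244.2, 23.3]
ee_rot: [0.713, -0.701, 0.0, -0.001]
contact_force: [0.6, 0.3, -1.3]
gripper_width: 44.7
grasp_force: 62.1
clock: 19.32
position: [429.5, 246.2, 268.4]
ee_rot: [0.714, -0.7, 0.0, -0.006]
contact_force: [0.4, -0.4, -0.6]
gripper_width: 85.5
grasp_force: 0.0
[429.50156932 246.15974345 268.35587526] [ 0.85  0.13 -0.25  0.   -1.18 -0.83] [[0.02, -1.0, 0.009], [-1.0, -0.02, 0.008], [-0.008, -0.01, -1.0]]
```

```bash
python3 -m handwheel '[[0.527,0.018,0.05,0,0,0,1],[0.527,0.018,0.05,0,0,0,1],[0.527,0.018,0.05,0,0,0,1],[0.527,0.018,0.05,0,0,0,1],[0.527,0.018,0.05,0,0,0,1],[0.527,0.018,0.05,0,0,0,1],[0.527,0.018,0.05,0,0,0,1],[0.527,0.018,0.05,0,0,0,1],[0.527,0.018,0.05,0,0,0,1],[0.527,0.018,0.05,0,0,0,1]]';python3 -m handwheel '[[0,0,0,0,0,0,1],[0,0,0,0,0,0,1],[0,0,0,0,0,0,1]]'; python3 look.py w7;  python3 - <<'E'
from h import *
import pickle
s,c=pickle.load(open("w7.pkl","rb")); P=np.load("w7.npy"); Z=P[...,2]
print(s["position"],R.from_quat(s["ee_rot"]).as_matrix().round(3).tolist())
near=(abs(P[...,0]-422)<150)&(abs(P[...,1]+281)<150)
def f(P,m,nm):
    n,l,st,ce=cv2.connectedComponentsWithStats(m.astype(np.uint8)); i=1+st[1:,4].argmax(); Q=P[l==i]; print(nm,len(Q),cv2.minAreaRect(Q[:,:2].astype(np.float32)),np.median(Q[:,2]),st[i])
f(P,near&(abs(Z-55)<5),"bar"); f(P,near&(abs(Z-23)<6),"plate")
t=get_image("top"); cv2.imwrite("pics/top2.png",t[0]); P=depthpts(cam("top"),t[1]);Z=P[...,2]; m=((abs(Z-46)<5)&(abs(P[...,0]-428)<60)&(abs(P[...,1]-204)<90)).astype(np.uint8)
n,l,st,ce=cv2.connectedComponentsWithStats(m)
for i in range(1,n):
    if st[i,4]>100: print(st[i,4],P[l==i].mean(0))
b=(abs(Z-70)<5)&(abs(P[...,0]-428)<100)&(abs(P[...,1]-204)<130); f(P,b,"tub")
for x in (370,390,410,450,470,490):
    q=P[b&(abs(P[...,0]-x)<8)]; print(x,"y",np.sort(q[:,1])[[0,3,-4,-1]].round(0))
for y in (125,150,175,240,265,285):
    q=P[b&(abs(P[...,1]-y)<10)]; print(y,"x",np.sort(q[:,0])[[0,3,-4,-1]].round(0))
cv2.imwrite("pics/t2.png",np.hstack([cv2.resize(t[0][225:330,120:260],(400,300),interpolation=2),cv2.resize(cv2.imread("pics/w7.png"),(400,300))]))
E
```

```text
clock: 20.58
position: [418.3, -284.3, 210.8]
ee_rot: [0.712, -0.702, -0.002, 0.001]
contact_force: [0.3, 0.4, -0.4]
gripper_width: 85.6
grasp_force: 0.0
clock: 20.95
position: [419.6, -282.0, 212.9]
ee_rot: [0.714, -0.7, 0.0, -0.0]
contact_force: [-0.5, -0.7, -0.6]
gripper_width: 85.4
grasp_force: 0.0
[ 419.64923127 -282.00971472  212.92103156] [[0.021, -1.0, 0.0], [-1.0, -0.021, -0.0], [0.0, -0.0, -1.0]]
bar 1961 ((420.84490966796875, -282.31121826171875), (103.4359130859375, 19.98478889465332), 87.06473541259766) 55.72183693935523 [ 266  137   26  101 1961]
plate 28442 ((420.78564453125, -282.0796203613281), (225.18084716796875, 165.2147216796875), 87.04997253417969) 24.109539929286854 [  203    67   165   212 28442]
385 [431.48604474 243.58294031  46.27092833]
378 [431.1823335  163.39509967  46.3419989 ]
tub 859 ((426.9903564453125, 203.6971435546875), (157.76402282714844, 218.17848205566406), 0.8395308256149292) 71.03687042279466 [136 239 107  78 859]
370 y [ 97.  97. 306. 308.]
390 y [ 98.  98. 308. 311.]
410 y [ 94.  96. 308. 312.]
450 y [ 97.  99. 311. 313.]
470 y [101. 102. 312. 313.]
490 y [103. 103. 312. 314.]
125 x [357. 357. 506. 506.]
150 x [355. 355. 504. 504.]
175 x [350. 353. 504. 506.]
240 x [350. 351. 503. 505.]
265 x [350. 351. 499. 499.]
285 x [349. 349. 499. 499.]
```

View pics/t2.png

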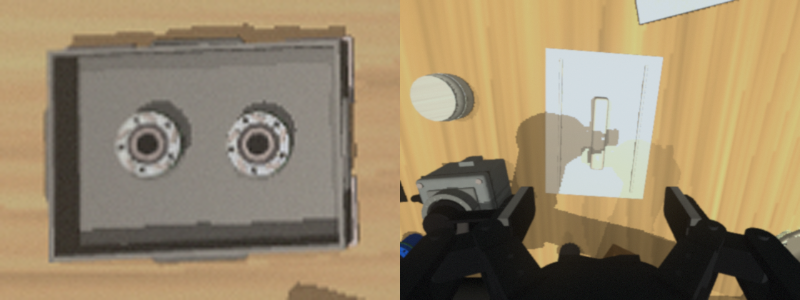

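Both freehubs stand in the tub. The top camera shows an offset of about 3 mm in x, so I'll measure the tub once with the wrist camera before carrying the lid.

```bash
python3 -m handwheel '[[-0.486,-0.0186,-0.107,0,0,0,1],[-0.486,-0.0186,-0.107,0,0,0,1],[-0.486,-0.0186,-0.107,0,0,0,1],[-0.486,-0.0186,-0.107,0,0,0,1],[-0.486,-0.0186,-0.107,0,0,0,1],[-0.486,-0.0186,-0.107,0,0,0,1],[-0.486,-0.0186,-0.107,0,0,0,1],[-0.486,-0.0186,-0.107,0,0,0,1],[-0.486,-0.0186,-0.107,0,0,0,1],[-0.486,-0.0186,-0.107,0,0,0,1]]';python3 -m handwheel '[[0,0,0,0,0,0,1],[0,0,0,0,0,0,1],[0,0,0,0,0,0,1]]'; python3 look.py w8;  python3 - <<'E'
from h import *
import pickle
s,c=pickle.load(open("w8.pkl","rb")); P=np.load("w8.npy"); Z=P[...,2]
print(s["position"])
b=(abs(Z-71)<4)&(abs(P[...,0]-428)<100)&(abs(P[...,1]-204)<130)
for x in (365,380,395,410,445,460,475,490):
    q=P[b&(abs(P[...,0]-x)<5)]; print(x,"y",np.sort(q[:,1])[[0,2,-3,-1]].round(1))
for y in (110,125,140,155,170,185,220,235,250,265,280,295):
    q=P[b&(abs(P[...,1]-y)<5)]; print(y,"x",np.sort(q[:,0])[[0,2,-3,-1]].round(1) if len(q)>3 else 0)
E
```

```text
clock: 22.3
position: [428.3, 203.4, 319.3]
ee_rot: [0.714, -0.7, -0.0, 0.0]
contact_force: [-0.1, -0.4, -0.3]
gripper_width: 85.2
grasp_force: 0.0
clock: 22.68
position: [428.9, 202.6, 319.7]
ee_rot: [0.713, -0.701, -0.0, -0.0]
contact_force: [-0.5, 0.2, 0.1]
gripper_width: 85.8
grasp_force: 0.0
[428.90672712 202.63154812 319.73359001]
365 y [ 97.3  97.4 305.8 305.8]
380 y [ 97.6  97.7 306.8 308. ]
395 y [ 97.8  97.9 308.2 308.6]
410 y [ 95.6  97.8 308.1 308.3]
445 y [ 97.2  98.4 310.4 310.7]
460 y [ 97.5  99.7 310.5 310.8]
475 y [101.4 101.5 310.7 311.2]
490 y [101.7 101.8 311.2 311.3]
110 x [354.8 355.3 505.  505.3]
125 x [355.3 355.4 504.5 504.6]
140 x [353.8 354.3 504.  504.3]
155 x [353.3 353.5 502.6 503.6]
170 x [350.7 353.1 502.6 502.9]
185 x [351.6 351.8 502.1 503.3]
220 x [348.9 350.6 501.7 502.2]
235 x [350.5 350.9 500.2 503.8]
250 x [349.6 350.  499.1 499.4]
265 x [348.7 348.9 498.7 498.8]
280 x [348.8 348.9 497.8 498.1]
295 x [347.9 348.  496.8 496.9]
```

View pics/w8.png

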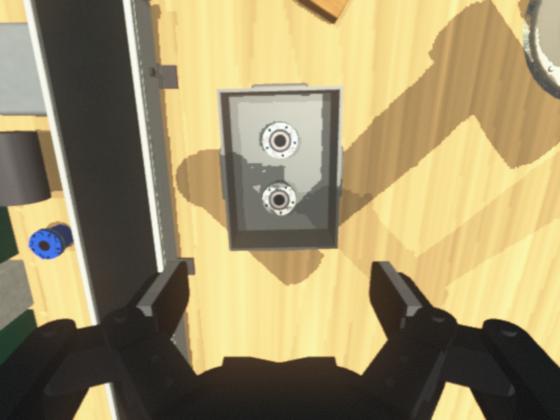

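```bash
python3 -m handwheel '[[0.485,0.0163,0.10,0,0,0.072,1],[0.485,0.0163,0.10,0,0,0.072,1],[0.485,0.0163,0.10,0,0,0.072,1],[0.485,0.0163,0.10,0,0,0.072,1],[0.485,0.0163,0.10,0,0,0.072,1],[0.485,0.0163,0.10,0,0,0.072,1],[0.485,0.0163,0.10,0,0,0.072,1],[0.485,0.0163,0.10,0,0,0.072,1],[0.485,0.0163,0.12,0,0,0.072,1],[0.485,0.0163,0.12,0,0,0.072,1]]';python3 -m handwheel '[[0,0,0,0,0,0,1],[0,0,0,0,0,0,1],[0,0,0,0,0,0,1]]'; python3 look.py w9;  python3 - <<'E'
from h import *
import pickle
s,c=pickle.load(open("w9.pkl","rb")); P=np.load("w9.npy"); Z=P[...,2]
print(s["position"],R.from_quat(s["ee_rot"]).as_matrix().round(3).tolist())
near=(abs(P[...,0]-422)<150)&(abs(P[...,1]+281)<150)
n,l,st,ce=cv2.connectedComponentsWithStats((near&(abs(Z-55)<5)).astype(np.uint8)); i=1+st[1:,4].argmax(); Q=P[l==i]; r=cv2.minAreaRect(Q[:,:2].astype(np.float32)); print(r,np.median(Q[:,2]),totool(s,[*r[0],30]))
E
```

```text
clock: 23.98
position: [420.3, -282.3, 198.1]
ee_rot: [-0.687, 0.726, 0.002, -0.001]
contact_force: [0.2, 0.9, 0.6]
gripper_width: 85.5
grasp_force: 0.0
clock: 24.35
position: [422.2, -281.4, 200.5]
ee_rot: [-0.689, 0.725, -0.001, 0.0]
contact_force: [-0.0, -0.0, -0.3]
gripper_width: 85.2
grasp_force: 0.0
[ 422.22015594 -281.38571602  200.48725125] [[-0.052, -0.999, 0.002], [-0.999, 0.052, -0.0], [0.0, -0.002, -1.0]]
((420.7559814453125, -282.2888488769531), (102.54583740234375, 19.970287322998047), 87.30238342285156) 55.74163426805495 [0.00090896 0.0016827  0.1704852 ]
```

Aligned; grip the bar and lift slightly.

```bash
python3 -m handwheel '[[0.001,0.001,0.06,0,0,0,1],[0.001,0.001,0.12,0,0,0,1],[0.001,0.001,0.16,0,0,0,1],[0.001,0.001,0.17,0,0,0,1],[0.001,0.001,0.17,0,0,0,1],[0.001,0.001,0.17,0,0,0,-1],[0.001,0.001,0.17,0,0,0,-1],[0.001,0.001,0.17,0,0,0,-1],[0.001,0.001,0.17,0,0,0,-1],[0.001,0.001,0.17,0,0,0,-1]]'; python3 -m handwheel '[[0,0,-0.05,0,0,0,-1],[0,0,-0.10,0,0,0,-1],[0,0,-0.15,0,0,0,-1],[0,0,-0.15,0,0,0,-1],[0,0,-0.15,0,0,0,-1]]'; python3 -c "
from h import *
s=read_state();print(s['position'],R.from_quat(s['ee_rot']).as_matrix().round(3).tolist(),totool(s,[426.3,204.1,180]))"
```

```text
clock: 25.65
position: [421.0, -282.9, 30.5]
ee_rot: [-0.688, 0.725, -0.0, 0.0]
contact_force: [-0.8, 1.4, 5.7]
gripper_width: 18.7
grasp_force: 59.6
clock: 26.28
position: [419.4, -282.1, 178.2]
ee_rot: [-0.688, 0.726, 0.002, -0.0]
contact_force: [-1.4, -0.3, -4.1]
gripper_width: 18.5
grasp_force: 59.8
[ 419.42535651 -282.07546133  178.23544902] [[-0.054, -0.999, -0.002], [-0.999, 0.054, 0.002], [-0.002, 0.003, -1.0]] [-0.48584309  0.01930606 -0.00085051]
```

```bash
python3 -m handwheel '[[-0.04,0.001,0,0,0,0,-1],[-0.09,0.003,0,0,0,-0.02,-1],[-0.14,0.005,0,0,0,-0.03,-1],[-0.19,0.007,0,0,0,-0.04,-1],[-0.24,0.009,0,0,0,-0.05,-1],[-0.29,0.011,0,0,0,-0.06,-1],[-0.34,0.013,0,0,0,-0.07,-1],[-0.39,0.015,0,0,0,-0.08,-1],[-0.44,0.018,0,0,0,-0.09,-1],[-0.475,0.0193,0,0,0,-0.093,-1]]'; python3 -m handwheel '[[-0.010,0,0,0,0,0,-1],[-0.010,0,0,0,0,0,-1],[-0.010,0,0,0,0,0,-1],[-0.010,0,0,0,0,0,-1]]'; python3 look.py w10
python3 - <<'E'
from h import *
s=read_state();print(s['position'],R.from_quat(s['ee_rot']).as_matrix().round(3).tolist(),totool(s,[426.3,203.6,120]))
P=np.load("w10.npy");Z=P[...,2]
for y0 in (120,150,170): 
    q=P[(abs(P[...,1]-y0)<8)&(Z>100)&(abs(P[...,0]-428)<110)]; print(y0,np.sort(q[:,0])[[2,-3]],np.median(q[:,2]))
for x0 in (370,450,480):
    q=P[(abs(P[...,0]-x0)<8)&(Z>100)&(abs(P[...,1]-204)<150)]; print(x0,np.sort(q[:,1])[[2]],np.median(q[:,2]))
E
```

```text
clock: 27.52
position: [425.2, 193.7, 177.3]
ee_rot: [0.722, -0.692, -0.0, 0.002]
contact_force: [0.2, -0.5, -2.8]
gripper_width: 19.0
grasp_force: 59.8
clock: 28.02
position: [426.0, 201.4, 179.5]
ee_rot: [0.721, -0.693, -0.0, 0.0]
contact_force: [-0.6, 0.3, -2.2]
gripper_width: 19.1
grasp_force: 59.8
[426.13254705 201.62185371 179.66250019] [[0.039, -0.999, -0.0], [-0.999, -0.039, -0.0], [0.0, 0.0, -1.0]] [-0.00197617 -0.00025541  0.05966225]
120 [346.39720301 511.63572884] 173.2420549868835
150 [345.41029349 510.79708159] 173.2723553096976
170 [344.83912106 510.01267259] 173.35415228005525
370 [87.39897855] 174.04591423112225
450 [90.27843517] 173.70054789057508
480 [91.3431667] 173.8360457529435
```

View pics/w10.png

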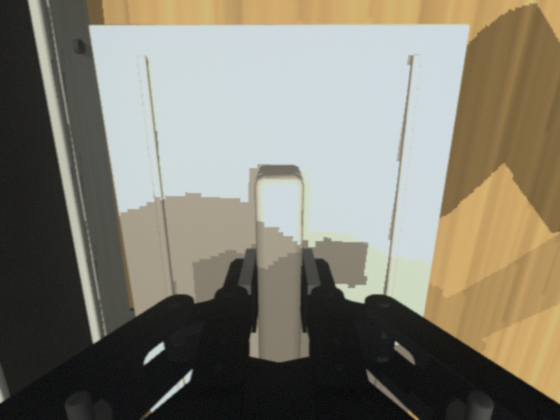

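```bash
python3 -m handwheel '[[-0.0022,0,0.03,0,0,-0.006,-1],[-0.0022,0,0.055,0,0,-0.006,-1],[-0.0022,0,0.07,0,0,-0.006,-1],[-0.0022,0,0.075,0,0,-0.006,-1],[-0.0022,0,0.079,0,0,-0.006,-1],[-0.0022,0,0.082,0,0,-0.006,-1],[-0.0022,0,0.084,0,0,-0.006,-1],[-0.0022,0,0.084,0,0,-0.006,-1]]'
```

```text
clock: 29.08
position: [426.1, 204.8, 95.8]
ee_rot: [0.723, -0.691, 0.0, -0.0]
contact_force: [-0.3, -0.2, -2.4]
gripper_width: 18.7
grasp_force: 59.8
```

```bash
python3 -m handwheel '[[0,0,0.002,0,0,0,-1],[0,0,0.004,0,0,0,-1],[0,0,0.006,0,0,0,-1],[0,0,0.008,0,0,0,-1],[0,0,0.008,0,0,0,-1]]'
```

```text
clock: 29.7
position: [427.8, 206.5, 90.0]
ee_rot: [0.724, -0.69, 0.001, -0.003]
contact_force: [-2.5, 2.5, 8.2]
gripper_width: 18.9
grasp_force: 61.4
```

```bash
python3 -m handwheel '[[0,0,0.002,0,0,0,-1],[0,0,0.004,0,0,0,-1],[0,0,0.006,0,0,0,-1],[0,0,0.008,0,0,0,-1],[0,0,0.009,0,0,0,-1],[0,0,0.009,0,0,0,-1]]'
```

```text
clock: 30.45
position: [426.6, 204.6, 83.1]
ee_rot: [0.724, -0.69, 0.001, -0.001]
contact_force: [-11.5, -5.4, 32.8]
gripper_width: 18.8
grasp_force: 65.0
```

```bash
python3 -m handwheel '[[0,0,-0.003,0,0,0,-1],[0,0,-0.003,0,0,0,1],[0,0,-0.003,0,0,0,1],[0,0,-0.003,0,0,0,1],[0,0,-0.003,0,0,0,1],[0,0,-0.06,0,0,0,1],[0,0,-0.12,0,0,0,1],[0,0,-0.19,0,0,0,1],[0.05,0,-0.19,0,0,0,1],[0.05,0,-0.19,0,0,0,1]]'; python3 -m handwheel '[[0,0,0,0,0,0,1],[0,0,0,0,0,0,1]]'; python3 look.py w11
python3 - <<'E'
from h import *
s=read_state();print(s['position'])
P=np.load("w11.npy");Z=P[...,2]
m=(abs(P[...,0]-427)<80)&(abs(P[...,1]-204)<110)&(abs(Z-76)<18)
Q=P[m]; 
for _ in range(3):
    A=np.c_[Q[:,:2]-[426.3,204.1],np.ones(len(Q))]; k=np.linalg.lstsq(A,Q[:,2],rcond=None)[0]; Q=Q[abs(A@k-Q[:,2])<3]
print(len(Q),k, "plate top should be 76")
for y0 in (120,150,250,280):
    q=P[(abs(P[...,1]-y0)<8)&(abs(Z-76)<8)&(abs(P[...,0]-428)<110)]; print(y0,np.sort(q[:,0])[[2,-3]],np.median(q[:,2]))
for x0 in (370,450,480):
    q=P[(abs(P[...,0]-x0)<8)&(abs(Z-76)<8)&(abs(P[...,1]-204)<150)]; print(x0,np.sort(q[:,1])[[2,-3]])
t=get_image("top"); cv2.imwrite("pics/top3.png",t[0]); P=depthpts(cam("top"),t[1]); print("hasp region max z", P[160:205,330:385,2].max())
E
```

```text
clock: 31.7
position: [428.3, 153.3, 269.9]
ee_rot: [0.722, -0.692, 0.0, -0.001]
contact_force: [0.0, -0.6, -0.1]
gripper_width: 85.6
grasp_force: 0.0
clock: 31.95
position: [428.3, 155.2, 268.0]
ee_rot: [0.723, -0.69, -0.0, 0.001]
contact_force: [-0.3, -0.6, -0.1]
gripper_width: 85.4
grasp_force: 0.0
[428.27650071 155.28073332 267.96879521]
22952 [5.92605566e-04 9.76137351e-05 7.71830062e+01] plate top should be 76
120 [347.25494609 511.93951393] 77.13300419785696
150 [346.47455358 510.80681689] 77.15493745765389
250 [342.18399655 506.11790656] 77.13487412282475
280 [340.73614007 505.29979392] 77.16955622281495
370 [ 89.23699377 313.52194554]
450 [ 92.8600221 317.1348207]
480 [ 94.25127271 318.27967287]
hasp region max z 1122.2074058867768
```

View pics/top3.png

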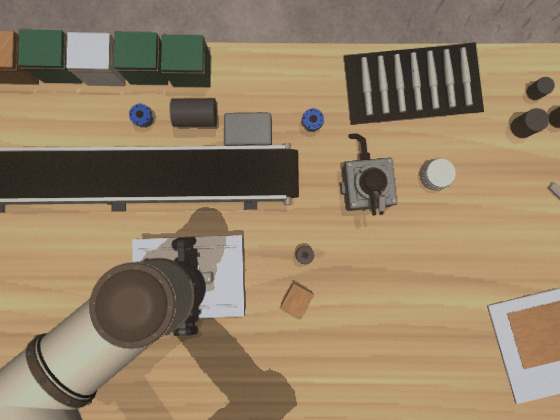

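The top view shows the belt empty, the lid level on the tub with its top at about 76 mm, the handle off with the hasp out at (378,195), and the bystanders where they were. Handing in.

```bash
python3 -c "
from bench import job_done; print(job_done())"
```

```text
the job is handed in; nothing more can be done
None
```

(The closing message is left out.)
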